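# Bangles onto the bar

### The job

Take the bangle bar by its wooden handle and push it through both of the large bangles that stand in their bamboo rack (not the child-size pair), then lift the two off together on the bar. Lay the bar across the two forks of its stand, so that both bangles hang from it between the forks, and let go.

Things in the scene. Friction and masses are not known exactly. Their poses are not given: they have to be found in the camera images.
- bar: Bangle bar, 85 g, loose on the table: wooden handle (26 wide, 28 high, 60 long mm), steel rod (12 diameter, 182 long), round wooden end knob (28 diameter, 10 thick). Origin: centre of the handle on the rod's axis, 14 mm up at the start. Its y axis points along the rod to the knob: rod from y = 30 mm, knob y = 212 to 222. It balances about 100 mm from the origin: grip the handle firmly (60 N or more).
- bangle_a: One of two identical large wooden rings: 78 mm outside, hole 62, 16 wide, 28 g. It stands on edge, loose, in the -y slot of a fixed bamboo rack. Origin: centre of the hole, 53 mm up; its y axis runs along the hole, level. bangle_b is 34 mm further along y, holes in line. A smaller rack beside it holds two child-size rings (56 mm), not meant; either rack may be the nearer one.
- bangle_b: The second large ring, as bangle_a, in the +y slot. The rack (84 mm across, 66 along the hole axis, centred between the rings, walls 34 high) only keeps the rings from tipping or rolling: they lift straight up and are out once raised 25 mm. Both ends of the holes are open above the rack's walls; the side towards the bar has free room for the bar and gripper.
- stand: Fixed bar stand: bamboo base 85 x 160 x 12 mm, two steel posts ending in upright V forks. Origin: centre of the base's underside; y axis from fork to fork, forks at y = -62 and 62 mm, of 8 mm wire, 40 mm wide between the wires' tips, tops 113 mm up. A bar laid in both rests with its axis 101 mm up, either way round, forks under the rod, handle and knob outside. Large rings then hang down to 36 mm.
Mind the look-alikes: they are no part of the job. What is shaped like the bangle_b but pink or white is not meant.

How it is judged (in metres and radians):
On the way, in this order (a step that is already met when the one before it is completed fails the run):
1. the bar passes through both large bangles while they still stand in their rack (y of bangle_a in the frame of bar between 0.035 and 0.208 m and y of bangle_b in the frame of bar between 0.035 and 0.208 m and x of bangle_a in the frame of bar between -0.031 and 0.031 m and z of bangle_a in the frame of bar between -0.031 and 0.031 m and x of bangle_b in the frame of bar between -0.031 and 0.031 m and z of bangle_b in the frame of bar between -0.031 and 0.031 m and height (world z) of each of bangle_a, bangle_b below 0.068 m), for 0.1 s.
2. both large bangles are lifted clear of the rack on the bar (y of bangle_a in the frame of bar between 0.035 and 0.208 m and y of bangle_b in the frame of bar between 0.035 and 0.208 m and x of bangle_a in the frame of bar between -0.031 and 0.031 m and z of bangle_a in the frame of bar between -0.031 and 0.031 m and x of bangle_b in the frame of bar between -0.031 and 0.031 m and z of bangle_b in the frame of bar between -0.031 and 0.031 m and height (world z) of each of bangle_a, bangle_b above 0.09 m), for 0.2 s.
At the end, for the whole second after the job is handed in: Bar at rest in both forks: axis 85-116 mm up, handle centre within 20 mm of the fork line and 90-152 mm from the stand's middle, within 10 degrees of the stand's direction; both large bangles hang at rest on its rod between the forks, centres 55-95 mm up and within 25 mm of the fork line (y of bangle_a in the frame of bar between 0.035 and 0.208 m and y of bangle_b in the frame of bar between 0.035 and 0.208 m and y of stand in the frame of bar between 0.09 and 0.152 m and z of bar in the frame of stand between 0.085 and 0.116 m and x of bar in the frame of stand between -0.02 and 0.02 m and angle between the y axis of bar and the y axis of stand, either way round below 0.175 rad and linear speed of bar below 0.03 m/s and y of bangle_a in the frame of stand between -0.058 and 0.058 m and x of bangle_a in the frame of stand between -0.025 and 0.025 m and z of bangle_a in the frame of stand between 0.055 and 0.095 m and linear speed of each of bangle_a, bangle_b below 0.05 m/s and y of bangle_b in the frame of stand between -0.058 and 0.058 m and x of bangle_b in the frame of stand between -0.025 and 0.025 m and z of bangle_b in the frame of stand between 0.055 and 0.095 m); the robot touches nothing.
It also fails if it takes over 64 s, if anything falls off the work surface, if the arm or the gripper's body presses on something with over 40 N, if the wrist force passes 120 N, or if a joint passes its speed limit or range.

### The arm

A 6-joint arm with a two-finger parallel gripper is mounted at the origin on the work surface. World frame = base frame: x ahead of the robot, y to its left, z up, the work surface at z = 0. Lengths are in mm, angles in degrees, forces in N, time in s.
With the tool pointing down it reaches from about 350 to 850 mm from the base axis. Payload 8.1 kg.
Tool frame: the origin (TCP) lies at the very end of the fingers, on their centre line; the grasp point (between the pads) lies 19 mm behind it; z points along the fingers, y is the line along which they close (so a half turn about z gives the same grasp; the last joint's range is limited). The gripper opens to 85 mm and grips with 20 to 120 N. Pads are 22 mm wide; open, the fingers measure 114 mm over their backs; the gripper's body (76 mm by 85 mm) begins 54 mm behind the grasp point. The pads swing forward as they close: fully open they stand 13 mm farther back than shut.
Start: joints at [62.372, 7.471, 85.268, -0, 87.261, -4.893], TCP at [231.861, 553.395, 201.392] pointing down, gripper open.
Joint ranges: [-169.43, 169.43], [-51.17, 129.36], [1.28, 143.12], [-76.62, 256.62], [0, 156.53], [-152.29, 152.29]. Speed limits (degrees/s): [136.94, 136.94, 159.86, 180, 180, 180].

### API

Orientations are given as [roll, pitch, yaw] about the fixed x, y, z axes, in that order (R = Rz(yaw) Ry(pitch) Rx(roll)).
In Python, from bench import sense, eyes, job, models gives the robot as it stands. The module is installed in compiled form; this text tells all that it offers.
- The arm moves only by the tool apply_moves, never from a script. Its argument "rows" is a list of rows, each a list of 6 numbers: the shift along the tool's x, y, z in mm, then the turn, a rotation vector about the tool's x, y, z in rad. In form: [[dx, dy, dz, rx, ry, rz], ...]. A call has exactly 5 rows; each row shifts and turns the commanded pose from where the row before left it, along the tool's axes as they then stand; what a row does not reach is not made up. A row lasts 1/8 s, in which the tool goes at most 62.5 mm and 10.7 degrees, less where a joint would pass 70% of its speed; a pose out of reach is approached as far as the arm can. A call is refused whole if a number of a shift passes 62.5 or a number of a turn 0.188, either way. A call with a gripper value outside its range is refused whole. "fingers" is the finger opening in mm, from 0 to 85.4, set as the call begins (left out, the last holds). The fingers move at their own pace and stop on an object; "grip_force" is the grip in N (left out, the last holds). Time passes only in rows, so rows that do not move let the fingers close, or fill a call up. It gives the time, the measured TCP pose, the force, the opening and the grip force at its end, in the units of the state.
- sense(): the state, without advancing time (a new reading comes with each control period).
- eyes.snapshot(name): name is "side" or "top" or "wrist"; returns (picture, depth): 420x560x3 uint8, red, green, blue; 420x560 float32, mm along the optical axis (not along the pixel's ray), 0 where there is no reading.
- eyes.get_calibration(name): a dict with "intrinsics" (3x3 intrinsics, pixels), "D" ([k1, k2, p1, p2, k3] as OpenCV has them; the pictures are not rectified), "R" (3x3) and "t" (3): a world point X has camera coordinates R X + t; the wrist camera has in their place "mount" (4x4, takes a point from camera to tool coordinates, whose origin is the TCP and whose axes are the flange's). Camera axes: x right, y down, z forward; pixel columns grow to the right and rows downward; lengths in mm; the calibration is good to about 2 mm. A picture is of the moment at which its call begins: read the wrist's pose just before it. get_calibration takes no time and is no camera call.
- job.hand_in(): hands the job in; it is judged then, once.
Trained networks look in the newest picture that a camera, given by its name, has taken for a name from the list of things; names that differ only in an ending like _2 or _b are one class to them, and where a whole thing is asked for, a point or a joint stands for the part that bears it (a point fixed in the world has none). Each returns a list of dicts, best first, with "confidence" (0 to 1); they miss things now and then, are a little off and sometimes report something else, mostly with a low value. They report only what shows in the picture. A call takes as long as a camera call. They do not tell look-alikes from the thing itself.
- models.boxes_of(name, camera): "xyz" ([x, y, z] in mm, in world coordinates, good to about 4 mm: the middle of the surface that is visible of it).
- models.cut_out(name, camera): "pixels" (420x560 bool, what is visible of it).
- models.place_of(name, camera): "xyz" ([x, y, z] in mm, in world coordinates, good to about 4 mm: a listed point, or the origin of a listed thing).
The state is a dict: "time": time; "joint_pos": joint angles; "qd": joint speeds; "joint_efforts": joint torques, N m; "tool_pos": TCP position; "tcp_rot": TCP orientation; "ft_force": force on the tool from outside, world axes, zero at the start; "wrist_torque": the same for the moment, N m; "finger_gap": finger opening in mm; "grip_force": force on a finger pad.
Only numpy, scipy, OpenCV 4.12 (cv2) and the standard library are available. Lean on these libraries where they do the work, as an engineer would, in place of code of your own. Each camera call takes 0.05 s, during which the arm holds its last target. There are 200 camera calls.

## Working session

There is one attempt and no reset: what is moved stays moved. The work goes in short steps, Python scripts to look and compute and a tool call to move; the robot and the scene stay as the last step left them, time stands still between calls to the robot, and variables do not carry over. Pictures are saved under pics/ and viewed, at most 10 in all, crops included, and the job is handed in when it is done.

Besides the shell and the picture viewer there is one more tool, called after "Call:" as name(argument=value, ...) on one line, values as JSON. apply_moves: Moves the arm, as the interface text tells. Its arguments: {"type":"object","properties":{"rows":{"type":"array"},"fingers":{"type":"number"},"grip_force":{"type":"number"}},"required":["rows"]}

```bash
mkdir -p pics; cat > h.py <<'E'
import numpy as np, cv2
from bench import sense, eyes, job, models
def cloud(name,d):
    c=eyes.get_calibration(name);K=np.array(c["intrinsics"]);D=np.array(c["D"])
    v,u=np.mgrid[0:420,0:560]
    p=cv2.undistortPoints(np.stack([u,v],-1).reshape(-1,1,2).astype(float),K,D).reshape(420,560,2)
    P=np.dstack([p[...,0]*d,p[...,1]*d,d])
    return (P-np.array(c["t"]))@np.array(c["R"])   # R^T (P-t)
E
python3 - <<'E'
from h import *
ims=[]
for c in ["top","side"]:
    im,d=eyes.snapshot(c);ims.append(im);np.save(f"d_{c}.npy",d)
    cv2.imwrite(f"pics/{c}0.png",im[...,::-1])
    for n in ["bar","bangle_a","stand"]:
        for f in (models.place_of,models.boxes_of):
            print(c,n,f.__name__,[(np.round(r["xyz"]),round(r["confidence"],2)) for r in f(n,c)])
print(sense())
E
```

```text
top bar call []
top bar call [(array([528.,  38.,  20.]), 0.67)]
top bangle_a call [(array([641., 285.,  51.]), 0.74), (array([774., 245.,  37.]), 0.68), (array([746., 354.,  39.]), 0.56), (array([630., 255.,  53.]), 0.54), (array([653., 440.,  41.]), 0.48)]
top bangle_a call [(array([770., 244.,  60.]), 0.81), (array([630., 259.,  77.]), 0.66), (array([640., 284.,  79.]), 0.64), (array([742., 353.,  68.]), 0.55), (array([654., 438.,  71.]), 0.47)]
top stand call [(array([ 568., -254.,   -0.]), 0.65)]
top stand call [(array([ 565., -251.,   12.]), 0.62)]
side bar call [(array([515., -28.,  15.]), 0.87)]
side bar call [(array([526.,  61.,  18.]), 0.79)]
side bangle_a call [(array([635., 291.,  53.]), 0.9), (array([632., 253.,  53.]), 0.89), (array([752., 350.,  40.]), 0.88), (array([518., -28.,  12.]), 0.73), (array([660., 446.,  41.]), 0.6), (array([772., 244.,  38.]), 0.56)]
side bangle_a call [(array([660., 449.,  50.]), 0.97), (array([632., 296.,  73.]), 0.88), (array([749., 356.,  47.]), 0.83), (array([630., 260.,  77.]), 0.7), (array([770., 250.,  43.]), 0.56)]
side stand call [(array([ 566., -253.,   -1.]), 0.58)]
side stand call [(array([ 563., -231.,   11.]), 0.88)]
{'time': 0.7, 'joint_pos': array([ 6.23723955e+01,  7.47040443e+00,  8.52661541e+01, -6.02267331e-04,
        8.72624146e+01, -4.89316345e+00]), 'qd': array([ 0.03472828,  0.02110238, -0.03241569,  0.1308175 , -0.03146126,
       -0.07676083]), 'joint_efforts': array([-1.96012246e-03, -5.69145727e+01, -5.00759232e+01, -2.91770612e-04,
        8.44188889e-04, -1.25115270e-05]), 'tool_pos': array([231.86579544, 553.40020905, 201.41596409]), 'tcp_rot': array([1.79999028e+02, 6.86973667e-04, 1.57265588e+02]), 'ft_force': array([ 0.03781138, -0.37852352, -0.5434184 ]), 'wrist_torque': array([ 6.66563731e-02, -4.09274414e-05,  5.03998019e-03]), 'grip_force': 0.0, 'finger_gap': 85.43465688292991}
```

View pics/top0.png

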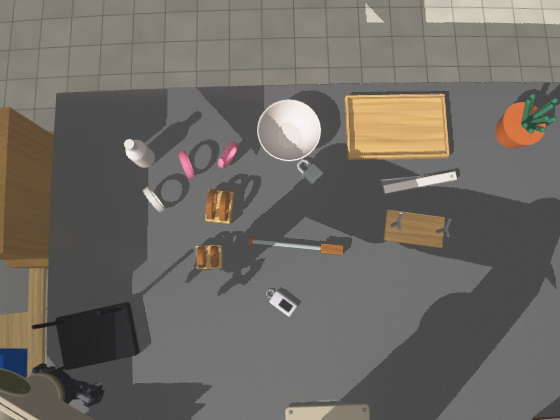

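View pics/side0.png

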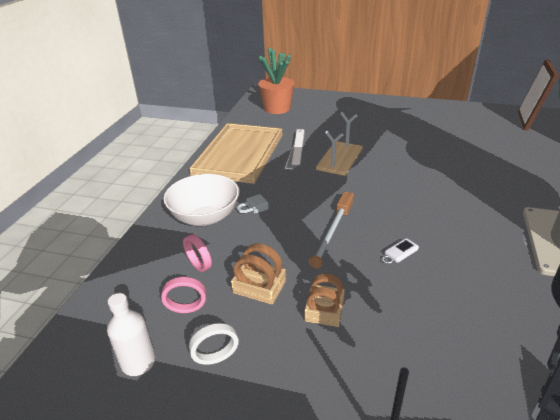

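The top view shows the large rack at (219,206), the small rack at (208,257), the bar from its handle at (332,249) to its knob at (250,241), and the stand at (415,228). In the side view the pink and white decoy rings lie clear of the bar's way. Next I'll fit the poses from depth.

```bash
cat > m.py <<'E'
from h import *
def pca(P):
    c=P.mean(0);w,v=np.linalg.eigh(np.cov((P-c).T));return c,w,v
for c in ["top","side"]:
    im,d=eyes.snapshot(c);W=cloud(c,d)
    ok=d>0
    r=models.cut_out("bar",c)
    if r:
        P=W[r[0]["pixels"]&ok];P=P[(P[:,2]>4)&(P[:,2]<40)]
        cc,w,v=pca(P[:,:2]); a=v[:,1]*np.sign(v[1,1]);s=(P[:,:2]-cc)@a;n=(P[:,:2]-cc)@np.array([a[1],-a[0]])
        lo,hi=np.percentile(s,[.5,99.5]);rod=(s>lo+70)&(s<hi-15)
        pf=np.polyfit(s[rod],n[rod],1)
        print(c,"bar",len(P),"ends",cc+a*lo,cc+a*hi,"len",hi-lo,"yaw",np.degrees(np.arctan2(-a[0],a[1])),"rod dyaw",np.degrees(pf[0]),pf[1],"rod z",np.median(P[rod,2]), "handle n", np.percentile(n[s<lo+50],[3,97]), "ztop",np.percentile(P[s<lo+50,2],95))
    for r in models.cut_out("bangle_a",c):
        P=W[r["pixels"]&ok]; 
        if len(P)<10 or not(590<np.median(P[:,0])<690 and 220<np.median(P[:,1])<330): continue
        P=P[(P[:,2]>40)&(P[:,2]<100)]; cc,w,v=pca(P)
        print(c,"ring",len(P),P.mean(0).round(1),P.min(0).round(),P.max(0).round(),np.sqrt(w).round(1),v[:,0].round(2))
    m=ok&(abs(W[...,0]-567)<90)&(abs(W[...,1]+253)<120)
    P=W[m];b=P[(P[:,2]>7)&(P[:,2]<18)];(ctr,sz,an)=cv2.minAreaRect(b[:,:2].astype(np.float32))
    print(c,"base",len(b),ctr,sz,an)
    f=P[(P[:,2]>88)&(P[:,2]<118)]
    for sg in (1,-1):
        q=f[(f[:,1]+253)*sg>0]
        if len(q):print("  fork",len(q),q.mean(0).round(1),q.min(0).round(1),q.max(0).round(1))
E
python3 m.py
```

```text
top bar 565 ends [511.78680512 -53.62904594] [542.59078163 193.16531113] len 248.7093477376656 yaw -7.114656921917989 rod dyaw -0.23051976676193692 0.43734744142195153 rod z 18.88269027521841 handle n [-12.32693729  12.66956492] ztop 31.990939211237063
top ring 186 [633.3 286.8  81. ] [599. 275.  41.] [673. 299.  95.] [ 4.4 11.9 22. ] [ 0.17  0.98 -0.1 ]
top ring 194 [630.3 253.2  82.1] [595. 241.  42.] [670. 265.  97.] [ 4.6 10.1 22.2] [ 0.14  0.98 -0.11]
top base 1664 (563.22216796875, -264.38092041015625) (178.54376220703125, 202.06588745117188) 3.201474905014038
  fork 61 [ 575.1 -192.7  103.4] [ 551.7 -199.    88.1] [ 597.3 -186.5  115.8]
  fork 59 [ 556.4 -312.8  103.3] [ 533.  -320.5   89. ] [ 578.5 -306.5  116. ]
side bar 666 ends [512.37849029 -49.96080116] [543.84157289 197.58829669] len 249.5405406285933 yaw -7.2433627386689015 rod dyaw -0.41737096344939495 0.7032437951339291 rod z 19.471854932685787 handle n [-10.72151124  13.35225071] ztop 30.58643330131043
side ring 387 [626.  259.8  77.3] [597. 243.  40.] [671. 295.  94.] [ 5.1 13.  23.2] [0.07 0.99 0.09]
side ring 463 [636.6 292.6  73.7] [601. 257.  40.] [678. 303.  93.] [ 5.3 16.  25.4] [0.13 0.99 0.  ]
side base 835 (567.2705078125, -249.9158172607422) (164.54576110839844, 85.71820831298828) 80.93268585205078
  fork 76 [ 577.5 -188.   101.3] [ 554.6 -194.1   88.4] [ 600.3 -180.3  113.9]
  fork 66 [ 557.6 -310.   101.6] [ 534.9 -316.3   88.4] [ 580.1 -302.6  114.6]
```

```bash
cat > plan.py <<'E'
import sys
from h import *
from scipy.spatial.transform import Rotation as Ro
def plan(pos,yaw,n,s=None):
    """tool pointing straight down at target; n rows"""
    s=s or sense();p=np.array(s["tool_pos"],float);R=Ro.from_euler("xyz",s["tcp_rot"],degrees=True)
    T=Ro.from_euler("xyz",[180,0,yaw],degrees=True);w=(R.inv()*T).as_rotvec();step=(np.array(pos)-p)/n
    print("from",p.round(1),np.round(s["tcp_rot"],2),"gap",round(s["finger_gap"],1),"t",round(s["time"],2))
    for i in range(n):
        print(np.r_[(R.inv().apply(step)).round(1),(w/n).round(4)].tolist(),end=", " if (i+1)%5 else "\n");R=R*Ro.from_rotvec(w/n)
if __name__=="__main__":
    a=list(map(float,sys.argv[1:]));plan(a[:3],a[3],int(a[4]))
E
python3 plan.py 516 -24 110 83.1 15
```

```text
from [231.9 553.4 201.4] [180.     0.   157.26] gap 85.4 t 1.0
[-32.3, -28.2, 6.1, 0.0, 0.0, 0.0863], [-34.7, -25.3, 6.1, 0.0, 0.0, 0.0863], [-36.7, -22.2, 6.1, 0.0, 0.0, 0.0863], [-38.5, -19.0, 6.1, 0.0, 0.0, 0.0863], [-40.0, -15.6, 6.1, 0.0, 0.0, 0.0863]
[-41.2, -12.1, 6.1, 0.0, 0.0, 0.0863], [-42.1, -8.5, 6.1, 0.0, 0.0, 0.0863], [-42.6, -4.8, 6.1, 0.0, 0.0, 0.0863], [-42.9, -1.1, 6.1, 0.0, 0.0, 0.0863], [-42.8, 2.6, 6.1, 0.0, 0.0, 0.0863]
[-42.4, 6.3, 6.1, 0.0, 0.0, 0.0863], [-41.7, 9.9, 6.1, 0.0, 0.0, 0.0863], [-40.7, 13.4, 6.1, 0.0, 0.0, 0.0863], [-39.4, 16.9, 6.1, 0.0, 0.0, 0.0863], [-37.8, 20.2, 6.1, 0.0, 0.0, 0.0863]
```

Call:
apply_moves(rows=[[-32.3,-28.2,6,0,0,0.0863],[-34.7,-25.3,6,0,0,0.0863],[-36.7,-22.2,6,0,0,0.0863],[-38.5,-19,6,0,0,0.0863],[-40,-15.6,6,0,0,0.0863]], fingers=85, grip_force=110)

```text
time: 1.62
tool_pos: [327.0, 359.6, 171.4]
tcp_rot: [180.0, 0.0, 132.4]
ft_force: [-0.4, 0.2, 0.5]
finger_gap: 84.8
grip_force: 0.0
```

Call:
apply_moves(rows=[[-41.2,-12.1,6,0,0,0.0863],[-42.1,-8.5,6,0,0,0.0863],[-42.6,-4.8,6,0,0,0.0863],[-42.9,-1.1,6,0,0,0.0863],[-42.8,2.6,6,0,0,0.0863]])

```text
time: 2.25
tool_pos: [421.9, 167.1, 141.5]
tcp_rot: [180.0, 0.0, 107.7]
ft_force: [1.4, 0.1, -0.8]
finger_gap: 84.9
grip_force: 0.0
```

Call:
apply_moves(rows=[[-42.4,6.3,6,0,0,0.0863],[-41.7,9.9,6,0,0,0.0863],[-40.7,13.4,6,0,0,0.0863],[-39.4,16.9,6,0,0,0.0863],[-37.8,20.2,6,0,0,0.0863]])

```text
time: 2.88
tool_pos: [516.6, -25.3, 111.4]
tcp_rot: [180.0, -0.0, 82.9]
ft_force: [0.1, 0.1, 0.1]
finger_gap: 85.0
grip_force: 0.0
```

```bash
python3 - <<'E'
from h import *
from scipy.spatial.transform import Rotation as Ro
s=sense();im,d=eyes.snapshot("wrist");cv2.imwrite("pics/w1.png",im[...,::-1])
c=eyes.get_calibration("wrist");K=np.array(c["intrinsics"]);v,u=np.mgrid[0:420,0:560]
p=cv2.undistortPoints(np.stack([u,v],-1).reshape(-1,1,2).astype(float),K,np.array(c["D"])).reshape(420,560,2)
P=np.dstack([p*d[...,None],d]);M=np.array(c["mount"]);W=(P@M[:3,:3].T+M[:3,3])
W=W@Ro.from_euler("xyz",s["tcp_rot"],degrees=True).as_matrix().T+s["tool_pos"]
print(s["tool_pos"].round(1),s["tcp_rot"].round(2),s["time"])
m=(d>0)&(abs(W[...,2]-20)<15)&(abs(W[...,0]-520)<50)&(abs(W[...,1]+20)<220)
Q=W[m];h=Q[(Q[:,2]>22)&(abs(Q[:,1]+23)<60)];print("handle",cv2.minAreaRect(h[:,:2].astype(np.float32)),len(h),np.median(h[:,2]))
r=Q[(Q[:,2]>12)&(Q[:,1]>15)&(abs(Q[:,0]-522-0.12*(Q[:,1]-20))<15)];print("rod",len(r),np.polyfit(r[:,1],r[:,0],1) if len(r) else 0,r[:,1].max() if len(r) else 0)
E
```

```text
[516.6 -25.3 111.4] [ 1.7997e+02 -1.0000e-02  8.2920e+01] 2.875
handle ((516.6751708984375, -25.120948791503906), (59.11867904663086, 25.833648681640625), 83.64201354980469) 1876 26.731348395442062
rod 2272 [1.20340283e-01 5.20004470e+02] 139.09863094808824
```

View pics/w1.png

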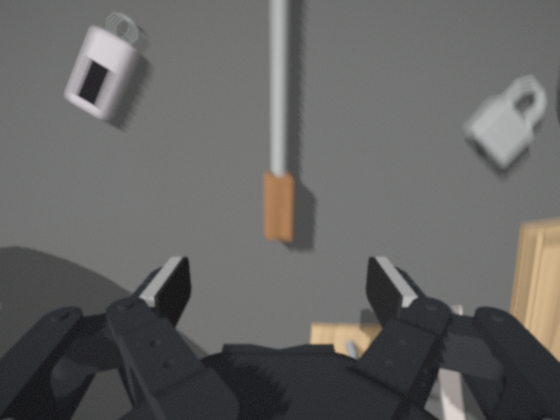

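The wrist view shows the handle centred between the fingers (278,206) with the rod running straight up, so the pose agrees with the estimate. I'll go down and grip.

Call:
apply_moves(rows=[[0,0,21.4,0,0,0],[0,0,21.4,0,0,0],[0,0,21.4,0,0,0],[0,0,21.4,0,0,0],[0,0,21.4,0,0,0]])

```text
time: 3.55
tool_pos: [516.0, -23.9, 3.9]
tcp_rot: [180.0, 0.0, 83.1]
ft_force: [-0.5, 0.1, -0.3]
finger_gap: 84.5
grip_force: 0.0
```

Call:
apply_moves(rows=[[0,0,0,0,0,0],[0,0,0,0,0,0],[0,0,0,0,0,0],[0,0,0,0,0,0],[0,0,0,0,0,0]], fingers=10, grip_force=115)

```text
time: 4.18
tool_pos: [516.3, -24.0, 4.9]
tcp_rot: [180.0, 0.0, 83.1]
ft_force: [0.5, -0.4, 0.1]
finger_gap: 9.5
grip_force: 0.0
```

Call:
apply_moves(rows=[[0,0,0,0,0,0],[0,0,0,0,0,0],[0,0,-20,0,0,0],[0,0,-25,0,0,0],[0,0,-25,0,0,0]])

```text
time: 4.8
tool_pos: [515.7, -23.9, 74.9]
tcp_rot: [-180.0, -0.0, 83.1]
ft_force: [0.5, -0.3, 0.7]
finger_gap: 10.1
grip_force: 0.0
```

```bash
python3 - <<'E'
from h import *
s=sense();im,d=eyes.snapshot("wrist")
im2,d2=eyes.snapshot("side")
a=np.hstack([cv2.resize(im,(400,300)),cv2.resize(im2[130:340,200:480],(400,300))]);cv2.imwrite("pics/w2.png",a[...,::-1])
print(s["finger_gap"],s["grip_force"])
E
```

```text
10.060996270478316 0.0
```

View pics/w2.png

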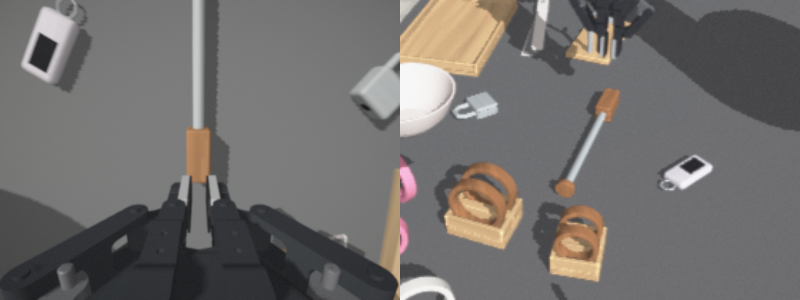

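```bash
python3 - <<'E'
from h import *
s=sense()
for n in ("side","top"):
    c=eyes.get_calibration(n)
    im,d=eyes.snapshot(n);W=cloud(n,d)
    print(n,cv2.projectPoints(np.array([s["tool_pos"],[516.,-24,28]]),cv2.Rodrigues(np.array(c["R"]))[0],np.array(c["t"]),np.array(c["intrinsics"]),np.array(c["D"]))[0].reshape(-1,2).round(1))
    m=(d>0)&(abs(W[...,0]-516)<90)&(abs(W[...,1]+44)<120)&(W[...,2]>45)&(W[...,2]<130)
    for z in range(45,130,12):
        q=W[m&(abs(W[...,2]-z-6)<6)]
        if len(q): print(z,len(q),q.mean(0).round(),q.min(0).round(),q.max(0).round())
    r=models.boxes_of("bar",n);print(r[0]["xyz"] if r else 0)
c=eyes.get_calibration("wrist");print(np.array(c["mount"]).round(3));print(s)
E
```

```text
side [[345.8 180.7]
 [345.7 198.7]]
105 32 [522. -18. 113.] [505. -33. 108.] [540. -11. 117.]
117 69 [521. -17. 123.] [502. -30. 117.] [541.  -9. 129.]
129 8 [521. -16. 130.] [503. -23. 129.] [538. -12. 130.]
[527.3, 61.8, 19.3]
top [[332.6 246.2]
 [330.8 248.3]]
[566.9, -267.5, 12.2]
[[  -0.      -0.963   -0.271   68.79 ]
 [   1.      -0.       0.       1.344]
 [  -0.      -0.271    0.963 -171.421]
 [   0.       0.       0.       1.   ]]
{'time': 4.9, 'joint_pos': array([-8.34263789e+00,  8.70556478e-02,  1.06262843e+02, -1.56178297e-03,
        7.33354986e+01, -1.44154685e+00]), 'qd': array([-0.11952213,  1.78972409,  2.25410991, -0.01717495, -2.46216107,
        0.10221711]), 'joint_efforts': array([ 1.04474360e-01, -4.60212779e+01, -4.50792360e+01, -1.07041738e-03,
        9.34774317e-01,  5.87355999e-05]), 'tool_pos': array([518.37091999, -24.27897729,  77.61311476]), 'tcp_rot': array([1.79685535e+02, 9.41258964e-03, 8.30993269e+01]), 'ft_force': array([ 0.3605205 , -0.28111663, -0.47735295]), 'wrist_torque': array([-0.00428908, -0.01400951,  0.00761987]), 'grip_force': 0.0, 'finger_gap': 10.281365329110903}
```

```bash
python3 - <<'E'
from h import *
s=sense();im,d=eyes.snapshot("wrist")
c=eyes.get_calibration("wrist");K=np.array(c["intrinsics"]);v,u=np.mgrid[0:420,0:560]
p=cv2.undistortPoints(np.stack([u,v],-1).reshape(-1,1,2).astype(float),K,np.array(c["D"])).reshape(420,560,2)
P=np.dstack([p*d[...,None],d]);M=np.array(c["mount"]);W=(P@M[:3,:3].T+M[:3,3])
m=(d>0)&(abs(W[...,0])<30)&(abs(W[...,1])<60)
for z in range(-100,110,10):
    q=W[m&(abs(W[...,2]-z-5)<5)]
    if len(q): print(z,len(q),q.mean(0).round(),q.min(0).round(),q.max(0).round())
print(s["tool_pos"],s["joint_pos"].round(2),s["qd"].round(2))
im,d=eyes.snapshot("side");W=cloud("side",d)
m=(d>0)&(abs(W[...,0]-516)<90)&(abs(W[...,1]+24)<120)&(W[...,2]>50);m&=W[...,2]<200
q=W[m];print(len(q),np.percentile(q[:,2],[0,1,5,50]),q[q[:,2]<np.percentile(q[:,2],5)].mean(0))
cv2.imwrite("pics/s3.png",cv2.resize(im[120:260,260:450],(760,560))[...,::-1])
E
```

```text
-100 5500 [  8.   1. -96.] [ -10.  -51. -100.] [ 18.  54. -90.]
-90 6030 [  5.   1. -85.] [-11. -43. -90.] [ 15.  47. -80.]
-80 2232 [  9.   1. -76.] [-12. -38. -80.] [ 15.  41. -70.]
-70 876 [  5.   2. -65.] [-11. -24. -70.] [ 13.  24. -60.]
-60 688 [  8.   1. -55.] [-11. -17. -60.] [ 12.  20. -50.]
-50 616 [  7.   2. -45.] [-11. -17. -50.] [ 12.  20. -40.]
-40 275 [  9.   2. -37.] [ -9. -16. -40.] [ 11.  20. -30.]
-30 17 [ -7.   1. -29.] [-10.  -3. -30.] [ -5.   7. -28.]
40 2336 [ 2.  2. 46.] [-30. -11.  44.] [28. 15. 50.]
50 98 [28.  2. 55.] [ 22. -10.  50.] [30. 15. 60.]
60 33 [28.  2. 66.] [ 27. -10.  60.] [29. 14. 70.]
70 7294 [ 1. -0. 74.] [-30. -60.  70.] [30. 60. 77.]
[515.02361652 -23.78028954  73.07468956] [ -8.34   0.31 106.54   0.    73.25  -1.44] [-0.09  0.36  0.33 -0.02  0.11  0.03]
1124 [105.14637007 108.79058793 117.86595694 170.51148979] [518.40395886 -15.27288934 112.49253658]
```

View pics/s3.png

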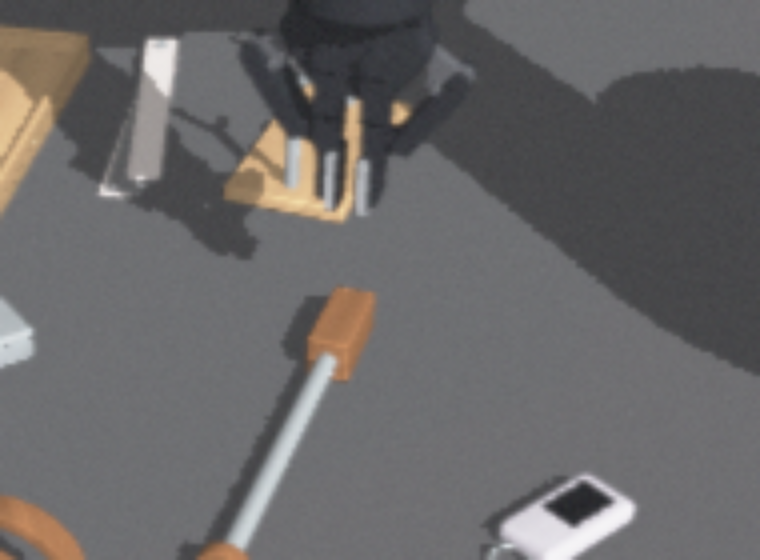

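The side view (fingertips near (350,210) in the crop) and the wrist depth agree. The real fingertips end about 29 mm short of the reported TCP, so the fingers closed just above the handle. I'll open, go about 28 mm deeper and watch the force.

Call:
apply_moves(rows=[[0,0,0,0,0,0],[0,0,0,0,0,0],[0,0,0,0,0,0],[0,0,15,0,0,0],[0,0,20,0,0,0]], fingers=85)

```text
time: 5.82
tool_pos: [516.3, -24.0, 38.7]
tcp_rot: [179.9, 0.0, 83.1]
ft_force: [-1.1, 0.1, -0.6]
finger_gap: 85.2
grip_force: 0.0
```

Call:
apply_moves(rows=[[0,0,20,0,0,0],[0,0,15,0,0,0],[0,0,10,0,0,0],[0,0,5,0,0,0],[0,0,5,0,0,0]])

```text
time: 6.45
tool_pos: [516.5, -24.0, -15.4]
tcp_rot: [179.9, 0.0, 83.1]
ft_force: [0.7, -1.0, 0.7]
finger_gap: 84.7
grip_force: 0.0
```

Call:
apply_moves(rows=[[0,0,3,0,0,0],[0,0,3,0,0,0],[0,0,3,0,0,0],[0,0,0,0,0,0],[0,0,0,0,0,0]])

```text
time: 7.08
tool_pos: [516.0, -23.9, -24.5]
tcp_rot: [180.0, -0.0, 83.1]
ft_force: [-0.7, -0.1, -0.1]
finger_gap: 85.2
grip_force: 0.0
```

Call:
apply_moves(rows=[[0,0,0,0,0,0],[0,0,0,0,0,0],[0,0,0,0,0,0],[0,0,0,0,0,0],[0,0,0,0,0,0]], fingers=10, grip_force=115)

```text
time: 7.7
tool_pos: [516.4, -24.0, -24.1]
tcp_rot: [180.0, 0.0, 83.1]
ft_force: [-0.3, 0.0, 4.1]
finger_gap: 24.1
grip_force: 113.6
```

Call:
apply_moves(rows=[[0,0,-6,0,0,0],[0,0,-12,0,0,0],[0,0,-12,0,0,0],[0,0,-9,0,0,0],[0,0,0,0,0,0]])

```text
time: 8.32
tool_pos: [517.0, -24.1, 15.7]
tcp_rot: [179.9, 0.0, 83.1]
ft_force: [-0.6, 0.4, -1.2]
finger_gap: 23.7
grip_force: 112.9
```

```bash
cat > bar.py <<'E'
from h import *
from scipy.spatial.transform import Rotation as Ro
def wristW(s,d):
    c=eyes.get_calibration("wrist");K=np.array(c["intrinsics"]);v,u=np.mgrid[0:420,0:560]
    p=cv2.undistortPoints(np.stack([u,v],-1).reshape(-1,1,2).astype(float),K,np.array(c["D"])).reshape(420,560,2)
    M=np.array(c["mount"]);T=np.dstack([p*d[...,None],d])@M[:3,:3].T+M[:3,3]
    return T,T@Ro.from_euler("xyz",s["tcp_rot"],degrees=True).as_matrix().T+s["tool_pos"]
def inhand():
    s=sense();R=Ro.from_euler("xyz",s["tcp_rot"],degrees=True).as_matrix()
    print(s["tool_pos"].round(1),s["tcp_rot"].round(2),"gap",round(s["finger_gap"],1),"grip",round(s["grip_force"]),"t",s["time"])
    for n in ("wrist","side","top"):
        im,d=eyes.snapshot(n)
        T=wristW(s,d)[0] if n=="wrist" else (cloud(n,d)-s["tool_pos"])@R
        q=T[(d>0)&(T[...,0]>45)&(T[...,0]<200)&(abs(T[...,1])<15)&(abs(T[...,2]+38)<22)]
        if len(q)<20: print(n,len(q));continue
        print(n,len(q),"y(x)",np.polyfit(q[:,0],q[:,1],1).round(4),"z(x)",np.polyfit(q[:,0],q[:,2],1).round(4),"xmax",q[:,0].max().round())
if __name__=="__main__": inhand()
E
python3 bar.py; python3 plan.py 594.6 -11 15 82 5
```

```text
[517.  -24.1  15.7] [179.87   0.    83.1 ] gap 23.7 grip 113 t 8.325
wrist 5109 y(x) [-0.0047  1.693 ] z(x) [ 3.00000e-03 -4.19353e+01] xmax 117.0
side 266 y(x) [-0.0051  1.3052] z(x) [ 4.80000e-03 -4.29545e+01] xmax 199.0
top 262 y(x) [-0.0013 -0.2933] z(x) [ 3.80000e-03 -4.17813e+01] xmax 200.0
from [515.6 -23.9  14.1] [-179.97    0.     83.1 ] gap 23.9 t 8.47
[4.5, 15.4, -0.2, -0.0001, 0.0, 0.0038], [4.5, 15.4, -0.2, -0.0001, 0.0, 0.0038], [4.6, 15.3, -0.2, -0.0001, 0.0, 0.0038], [4.6, 15.3, -0.2, -0.0001, 0.0, 0.0038], [4.7, 15.3, -0.2, -0.0001, 0.0, 0.0038]
```

Call:
apply_moves(rows=[[4.6,15.4,0,0,0,0.0038],[4.6,15.4,0,0,0,0.0038],[4.6,15.4,0,0,0,0.0038],[4.6,15.3,0,0,0,0.0038],[4.6,15.3,0,0,0,0.0038]])

```text
time: 9.1
tool_pos: [594.9, -10.8, 13.5]
tcp_rot: [-179.9, 0.0, 82.0]
ft_force: [-0.6, 0.3, 0.4]
finger_gap: 23.9
grip_force: 113.0
```

```bash
python3 - <<'E'
from bar import *
s=sense();R=Ro.from_euler("xyz",s["tcp_rot"],degrees=True).as_matrix()
print(s["tool_pos"].round(1),s["tcp_rot"].round(2))
for n in ("wrist","side","top"):
    im,d=eyes.snapshot(n)
    if n!="top":cv2.imwrite(f"pics/{n}4.png",im[...,::-1])
    T=wristW(s,d)[0] if n=="wrist" else (cloud(n,d)-s["tool_pos"])@R
    T=T.copy();T[d==0]=0
    k=T[(T[...,0]>206)&(T[...,0]<232)&(abs(T[...,1])<25)&(abs(T[...,2]+38)<30)]
    if len(k):print(n,"knob",len(k),k.mean(0).round(1),k.min(0).round(1),k.max(0).round(1))
    # rings: upper part, fit circle centre across: world z 60..95
    z0=s["tool_pos"][2]
    g=T[(T[...,0]>245)&(T[...,0]<325)&(abs(T[...,1])<60)&(T[...,2]<z0-50)&(T[...,2]>z0-100)]
    for lo,hi in((245,285),(285,325)):
        q=g[(g[:,0]>lo)&(g[:,0]<hi)]
        if len(q)<20: continue
        print(n,"ring",len(q),"x",np.percentile(q[:,0],[2,50,98]).round(1),"y",np.percentile(q[:,1],[1,99]).round(1),"ztop",(z0-np.percentile(q[:,2],1)).round(1),"x(y)",np.polyfit(q[:,1],q[:,0],1).round(3))
E
```

```text
[594.9 -10.8  13.5] [-1.7991e+02  1.0000e-02  8.2000e+01]
side knob 117 [219.9   1.2 -44.8] [210.2  -9.9 -55. ] [224.2  16.  -28.8]
side ring 372 x [262.3 273.6 278. ] y [-35.8  36.8] ztop 93.4 x(y) [3.50000e-02 2.72181e+02]
side ring 434 x [295.6 307.6 312.1] y [-34.9  39.6] ztop 92.9 x(y) [3.90000e-02 3.05964e+02]
top knob 51 [213.    0.7 -47.5] [206.1 -12.3 -56.8] [218.8  14.3 -34.3]
top ring 196 x [259.  266.4 274.9] y [-37.1  37.4] ztop 94.2 x(y) [2.00000e-03 2.66457e+02]
top ring 195 x [293.  301.  309.2] y [-36.2  39. ] ztop 96.3 x(y) [9.00000e-03 3.00712e+02]
```

View pics/wrist4.png

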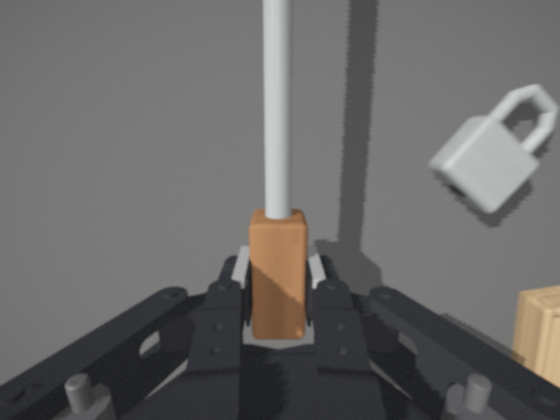

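The wrist view shows the handle held squarely, with the rod straight ahead from (278,210). Depth puts the holes in line to about 1 mm, so I'll push through.

Call:
apply_moves(rows=[[12,0,0,0,0,0],[16,0,0,0,0,0],[16,0,0,0,0,0],[16,0,0,0,0,0],[12,0,0,0,0,0]])

```text
time: 9.88
tool_pos: [605.1, 61.9, 14.5]
tcp_rot: [180.0, -0.0, 82.1]
ft_force: [-0.7, -0.7, -1.0]
finger_gap: 23.6
grip_force: 113.0
```

Call:
apply_moves(rows=[[16,0,0,0,0,0],[20,0,0,0,0,0],[20,0,0,0,0,0],[20,0,0,0,0,0],[15,0,0,0,0,0]])

```text
time: 10.5
tool_pos: [617.8, 152.1, 14.4]
tcp_rot: [-180.0, -0.0, 82.0]
ft_force: [0.1, -0.1, -1.5]
finger_gap: 23.8
grip_force: 113.0
```

```bash
cat > rings.py <<'E'
from bar import *
s=sense();R=Ro.from_euler("xyz",s["tcp_rot"],degrees=True).as_matrix()
print(s["tool_pos"].round(1),s["tcp_rot"].round(2),s["grip_force"],s["time"])
ims=[]
for n in ("side","top"):
    im,d=eyes.snapshot(n);ims.append(im)
    T=(cloud(n,d)-s["tool_pos"])@R;W=cloud(n,d)
    for r in models.cut_out("bangle_a",n):
        q=T[r["pixels"]&(d>0)]
        if len(q) and 40<np.median(q[:,0])<220 and abs(np.median(q[:,1]))<40:
            print(n,"ring tool",len(q),np.median(q,0).round(1),np.percentile(q,2,axis=0).round(1),np.percentile(q,98,axis=0).round(1),"world z",(s["tool_pos"][2]-np.percentile(q[:,2],[1,99])).round(1))
cv2.imwrite("pics/side_%d.png"%(s["time"]*100),ims[0][...,::-1])
E
python3 rings.py
```

```text
[617.8 152.1  14.4] [-180.     -0.     82.05] 113.04806470870972 10.5
side ring tool 550 [142.8  -4.8 -61.4] [131.1 -34.6 -77.9] [147.7  37.  -13.5] world z [92.7 25. ]
side ring tool 423 [109.8  -7.1 -66.7] [ 98.3 -35.1 -77.8] [113.6  34.3 -15.9] world z [92.6 28.5]
top ring tool 265 [134.5  -2.5 -65.2] [128.7 -35.  -80.1] [145.   34.4  -5.2] world z [95.  13.7]
```

Both rings stand on the bar at about y = 104 and 138 mm. I'll lift them gently.

Call:
apply_moves(rows=[[0,0,-8,0,0,0],[0,0,-8,0,0,0],[0,0,-6,0,0,0],[0,0,-5,0,0,0],[0,0,-6,0,0,0]])

```text
time: 11.32
tool_pos: [617.5, 150.4, 47.6]
tcp_rot: [-180.0, 0.0, 82.0]
ft_force: [1.3, -0.5, -0.8]
finger_gap: 23.6
grip_force: 113.0
```

Call:
apply_moves(rows=[[0,0,-8,0,0,0],[0,0,-10,0,0,0],[0,0,-14,0,0,0],[0,0,-16,0,0,0],[0,0,-16,0,0,0]])

```text
time: 11.95
tool_pos: [618.0, 150.5, 113.0]
tcp_rot: [180.0, -0.0, 82.0]
ft_force: [0.3, 0.6, -1.7]
finger_gap: 23.7
grip_force: 113.2
```

Call:
apply_moves(rows=[[0,0,-20,0,0,0],[0,0,-20,0,0,0],[0,0,-16,0,0,0],[0,0,-10,0,0,0],[0,0,0,0,0,0]])

```text
time: 12.58
tool_pos: [618.2, 150.6, 178.4]
tcp_rot: [179.9, -0.0, 82.0]
ft_force: [-0.1, 0.1, -1.6]
finger_gap: 23.9
grip_force: 113.2
```

```bash
python3 rings.py; python3 bar.py; python3 plan.py 547.7 -370.5 178 81 20
```

```text
[618.2 150.6 178.4] [ 1.7992e+02 -2.0000e-02  8.2010e+01] 113.23593020439148 12.575
side ring tool 926 [145.4  -1.  -20.8] [-107.2  -36.   -52.4] [149.6 117.1 177.3] world z [231.1   0.7]
side ring tool 671 [111.5  -2.6 -27.6] [-137.2  -36.1  -52. ] [115.7  92.4 177.2] world z [230.9   0.8]
top ring tool 358 [136.9  -3.5 -37.3] [130.1 -37.5 -51.6] [191.8  36.3 178.7] world z [231.2  -1.6]
[617.  150.4 176.1] [-1.7989e+02  3.0000e-02  8.2010e+01] gap 24.0 grip 113 t 12.775
wrist 7649 y(x) [-0.0285  3.2289] z(x) [ -0.1643 -30.9146] xmax 117.0
side 644 y(x) [-1.000e-04 -6.698e-01] z(x) [ 1.47000e-02 -4.78672e+01] xmax 200.0
top 271 y(x) [ 0.0187 -2.8642] z(x) [ 5.20000e-03 -4.63604e+01] xmax 199.0
from [617.3 150.4 176.6] [-1.7993e+02  2.0000e-02  8.2010e+01] gap 23.6 t 12.93
[-26.3, 0.2, -0.1, -0.0001, 0.0, 0.0009], [-26.3, 0.2, -0.1, -0.0001, 0.0, 0.0009], [-26.3, 0.2, -0.1, -0.0001, 0.0, 0.0009], [-26.3, 0.2, -0.1, -0.0001, 0.0, 0.0009], [-26.3, 0.3, -0.1, -0.0001, 0.0, 0.0009]
[-26.3, 0.3, -0.1, -0.0001, 0.0, 0.0009], [-26.3, 0.3, -0.1, -0.0001, 0.0, 0.0009], [-26.3, 0.3, -0.1, -0.0001, 0.0, 0.0009], [-26.3, 0.4, -0.1, -0.0001, 0.0, 0.0009], [-26.3, 0.4, -0.1, -0.0001, 0.0, 0.0009]
[-26.3, 0.4, -0.1, -0.0001, 0.0, 0.0009], [-26.3, 0.4, -0.1, -0.0001, 0.0, 0.0009], [-26.3, 0.5, -0.1, -0.0001, 0.0, 0.0009], [-26.3, 0.5, -0.1, -0.0001, 0.0, 0.0009], [-26.3, 0.5, -0.1, -0.0001, 0.0, 0.0009]
[-26.3, 0.5, -0.1, -0.0001, 0.0, 0.0009], [-26.3, 0.5, -0.1, -0.0001, 0.0, 0.0009], [-26.3, 0.6, -0.1, -0.0001, 0.0, 0.0009], [-26.3, 0.6, -0.1, -0.0001, 0.0, 0.0009], [-26.3, 0.6, -0.1, -0.0001, 0.0, 0.0009]
```

Call:
apply_moves(rows=[[-6,0.4,0,0,0,0.0009],[-14,0.4,0,0,0,0.0009],[-20,0.4,0,0,0,0.0009],[-24,0.4,0,0,0,0.0009],[-26,0.4,0,0,0,0.0009]])

```text
time: 13.55
tool_pos: [606.7, 59.0, 177.5]
tcp_rot: [180.0, 0.0, 81.7]
ft_force: [0.5, 0.2, -1.6]
finger_gap: 24.4
grip_force: 113.3
```

Call:
apply_moves(rows=[[-26,0.4,0,0,0,0.0009],[-26,0.4,0,0,0,0.0009],[-26,0.4,0,0,0,0.0009],[-26,0.4,0,0,0,0.0009],[-26,0.4,0,0,0,0.0009]])

```text
time: 14.18
tool_pos: [589.4, -70.1, 177.6]
tcp_rot: [180.0, 0.0, 81.4]
ft_force: [0.4, -0.4, -1.8]
finger_gap: 23.7
grip_force: 113.3
```

Call:
apply_moves(rows=[[-26,0.4,0,0,0,0.0009],[-26,0.4,0,0,0,0.0009],[-26,0.4,0,0,0,0.0009],[-26,0.4,0,0,0,0.0009],[-26,0.4,0,0,0,0.0009]])

```text
time: 14.8
tool_pos: [571.7, -198.8, 177.6]
tcp_rot: [180.0, 0.0, 81.2]
ft_force: [-0.8, 0.5, -1.6]
finger_gap: 23.9
grip_force: 113.3
```

Call:
apply_moves(rows=[[-26,0.4,0,0,0,0.0009],[-26,0.4,0,0,0,0.0009],[-24,0.4,0,0,0,0.0009],[-22,0.4,0,0,0,0.0009],[-20,0.4,0,0,0,0.0009]])

```text
time: 15.42
tool_pos: [556.0, -315.0, 177.4]
tcp_rot: [180.0, 0.0, 81.0]
ft_force: [-0.3, -0.7, -1.5]
finger_gap: 24.2
grip_force: 113.3
```

Call:
apply_moves(rows=[[-18,0,0,0,0,0],[-14,0,0,0,0,0],[-12,0,0,0,0,0],[-8,0,0,0,0,0],[-6,0,0,0,0,0]])

```text
time: 16.05
tool_pos: [547.3, -371.0, 177.4]
tcp_rot: [-180.0, -0.0, 81.0]
ft_force: [-0.4, -0.4, -1.3]
finger_gap: 23.6
grip_force: 113.3
```

```bash
cat > fk.py <<'E'
from bar import *
s=sense();R=Ro.from_euler("xyz",s["tcp_rot"],degrees=True).as_matrix()
print(s["tool_pos"].round(1),s["tcp_rot"].round(2),s["time"])
for n in ("side","top"):
    im,d=eyes.snapshot(n);W=cloud(n,d);T=(W-s["tool_pos"])@R;ok=d>0
    if n=="side":cv2.imwrite("pics/side_%d.png"%(s["time"]*100),im[100:240,250:436].repeat(4,0).repeat(4,1)[...,::-1])
    f=T[ok&(W[...,2]>92)&(W[...,2]<120)&(abs(T[...,1])<45)]
    for lo,hi in((35,85),(155,210)):
        q=f[(f[:,0]>lo)&(f[:,0]<hi)]
        if len(q)>5:print(n,"fork",len(q),"x",q[:,0].mean().round(1),"y",q[:,1].min().round(1),q[:,1].max().round(1),"ztop",(s["tool_pos"][2]-q[:,2].min()).round(1))
    for lo,hi in((45,75),(75,165),(165,195),(206,230)):
        q=T[ok&(T[...,0]>lo)&(T[...,0]<hi)&(abs(T[...,1])<60)&(abs(T[...,2]+10)<62)]
        if len(q)>5:print(n,"x",lo,len(q),q.mean(0).round(1),np.percentile(q,2,axis=0).round(1),np.percentile(q,98,axis=0).round(1))
E
python3 fk.py
```

```text
[ 547.3 -371.   177.4] [-1.800e+02 -1.000e-02  8.098e+01] 16.05
side fork 57 x 61.9 y -22.5 23.0 ztop 113.4
side fork 63 x 185.6 y -22.8 25.2 ztop 114.7
side x 45 20 [ 60.2  -0.6 -42.6] [ 47.8  -3.9 -45.9] [ 73.1   4.6 -37.5]
side x 75 616 [130.4  -4.  -20.2] [ 98.6 -35.4 -52.6] [153.   36.1  21.8]
side x 165 29 [181.2   0.4 -42.5] [165.9  -3.7 -45.7] [193.7   6.2 -37.9]
side x 206 110 [220.6   1.3 -40.6] [214.2 -10.6 -52.4] [224.7  13.8 -28.2]
top fork 24 x 58.3 y -23.6 11.4 ztop 117.0
top fork 39 x 180.4 y -24.1 11.7 ztop 117.5
top x 45 65 [ 60.7   0.2 -42.1] [ 45.9  -5.3 -45.9] [ 74.1   5.7 -38.2]
top x 75 902 [122.   -1.  -26.1] [ 83.3 -37.  -52.9] [155.1  35.8  19.4]
top x 165 72 [ 1.799e+02 -1.000e-01 -4.280e+01] [166.   -5.6 -47.6] [194.3   6.1 -36.9]
top x 206 68 [214.3  -0.3 -45.7] [207.2 -12.2 -53.6] [218.4  13.2 -33.6]
```

Call:
apply_moves(rows=[[0,0,10,0,0,0],[0,0,22,0,0,0],[0,0,22,0,0,0],[0,0,22,0,0,0],[0,0,12,0,0,0]])

```text
time: 16.77
tool_pos: [546.4, -369.9, 86.8]
tcp_rot: [-179.9, -0.1, 81.0]
ft_force: [-0.5, 0.1, -1.1]
finger_gap: 24.0
grip_force: 113.3
```

Call:
apply_moves(rows=[[0,0,8,0,0,0],[0,0,6,0,0,0],[0,0,4,0,0,0],[0,0,2,0,0,0],[0,0,2,0,0,0]])

```text
time: 17.4
tool_pos: [547.5, -371.0, 67.8]
tcp_rot: [180.0, 0.0, 81.0]
ft_force: [-0.1, 1.1, -1.9]
finger_gap: 24.0
grip_force: 113.3
```

```bash
python3 fk.py; ls pics
```

```text
[ 547.5 -371.    67.8] [1.7996e+02 2.0000e-02 8.0980e+01] 17.4
side fork 75 x 59.9 y -21.8 23.4 ztop 116.2
side fork 83 x 182.0 y -22.4 23.9 ztop 115.1
side x 45 88 [ 61.4  -0.1 -24. ] [ 47.  -20.7 -46.4] [71.  22.6 32. ]
side x 75 531 [128.8  -4.9 -23.2] [100.  -35.2 -52.5] [152.8  36.8  23.1]
side x 165 159 [184.9  -1.   -7.9] [167.6 -19.7 -45.6] [191.4  20.7  48.1]
side x 206 98 [220.3   1.1 -40.9] [211.6 -10.6 -52.7] [225.   13.3 -26.7]
top fork 137 x 59.3 y -23.9 22.2 ztop 117.5
top fork 148 x 182.2 y -24.6 21.4 ztop 117.6
top x 45 146 [ 59.3  -1.6 -19. ] [ 47.2 -24.1 -47.5] [73.1 26.  51.7]
top x 75 786 [122.6  -2.  -23.6] [ 83.7 -37.7 -53.4] [156.3  34.7  50.9]
top x 165 153 [180.5  -2.9 -16.5] [166.  -40.5 -46.2] [193.9  29.4  51.9]
top x 206 60 [214.6  -1.  -44.2] [206.2 -13.  -53.8] [219.3  12.  -30.6]
s3.png
side0.png
side4.png
side_1050.png
side_1257.png
side_1605.png
side_1739.png
top0.png
w1.png
w2.png
wrist4.png
```

Axis at about 106 mm, in line with the forks. I'll lower in 1 mm steps and watch the force.

Call:
apply_moves(rows=[[0,0,1,0,0,0],[0,0,1,0,0,0],[0,0,1,0,0,0],[0,0,0,0,0,0],[0,0,0,0,0,0]])

```text
time: 18.12
tool_pos: [547.2, -370.8, 64.5]
tcp_rot: [-180.0, -0.0, 81.0]
ft_force: [0.1, 0.2, -0.2]
finger_gap: 23.6
grip_force: 113.4
```

Call:
apply_moves(rows=[[0,0,1,0,0,0],[0,0,0.5,0,0,0],[0,0,0.5,0,0,0],[0,0,0,0,0,0],[0,0,0,0,0,0]])

```text
time: 18.75
tool_pos: [547.5, -371.0, 63.6]
tcp_rot: [180.0, 0.0, 81.0]
ft_force: [-4.1, 2.4, 7.3]
finger_gap: 23.7
grip_force: 114.6
```

Contact at about 8 N, so the rod is resting in the forks. I'll release.

Call:
apply_moves(rows=[[0,0,0,0,0,0],[0,0,0,0,0,0],[0,0,0,0,0,0],[0,0,0,0,0,0],[0,0,0,0,0,0]], fingers=60, grip_force=20)

```text
time: 19.38
tool_pos: [547.3, -370.8, 62.3]
tcp_rot: [-180.0, -0.0, 81.0]
ft_force: [-0.3, 0.0, 0.2]
finger_gap: 60.4
grip_force: 0.0
```

Call:
apply_moves(rows=[[0,0,-8,0,0,0],[0,0,-15,0,0,0],[0,0,-25,0,0,0],[0,0,-30,0,0,0],[0,0,-30,0,0,0]])

```text
time: 20.0
tool_pos: [547.6, -371.0, 172.9]
tcp_rot: [179.9, 0.0, 81.0]
ft_force: [0.7, -0.0, -0.0]
finger_gap: 60.1
grip_force: 0.0
```

Call:
apply_moves(rows=[[-10,0,-20,0,0,0],[0,0,0,0,0,0],[0,0,0,0,0,0],[0,0,0,0,0,0],[0,0,0,0,0,0]])

```text
time: 20.62
tool_pos: [545.3, -380.1, 189.2]
tcp_rot: [-179.9, -0.1, 81.0]
ft_force: [0.3, 0.8, 1.0]
finger_gap: 60.2
grip_force: 0.0
```

```bash
python3 - <<'E'
from h import *
im,d=eyes.snapshot("side");W=cloud("side",d)
cv2.imwrite("pics/end.png",im[90:240,250:450].repeat(4,0).repeat(4,1)[...,::-1])
a=np.array([.156,.988]);o=np.array([566.7,-251])
q=W[d>0];s=(q[:,:2]-o)@a;n=(q[:,:2]-o)@np.array([.988,-.156])
for lo,hi in((-155,-95),(-50,-35),(-30,-10),(5,35),(40,55),(70,88),(90,110)):
    k=(s>lo)&(s<hi)&(abs(n)<50)&(q[:,2]>25)&(q[:,2]<135)
    if k.sum():print(lo,k.sum(),"n",np.percentile(n[k],[2,50,98]).round(1),"z",np.percentile(q[k,2],[2,50,98]).round(1),"s",s[k].min().round(),s[k].max().round())
print(sense()["time"])
E
```

```text
-155 103 n [-13.9  -6.5   9.4] z [ 91.3 114.  117.5] s -150.0 -95.0
-50 9 n [-6.4 -2.6  4.4] z [103.7 107.  108.5] s -49.0 -38.0
-30 100 n [-38.4  -7.4  31.7] z [ 43.8  93.9 115. ] s -26.0 -10.0
5 272 n [-37.3 -10.8  36.1] z [ 42.4  96.6 114.9] s 10.0 34.0
40 16 n [-5.2 -1.9  3.8] z [101.4 106.5 108.1] s 40.0 54.0
70 10 n [-4.5 -1.5  3.5] z [ 30.  106.7 107.2] s 70.0 81.0
90 98 n [-12.   -0.5  12.6] z [ 89.4 103.9 115.3] s 91.0 105.0
20.675
```

View pics/end.png

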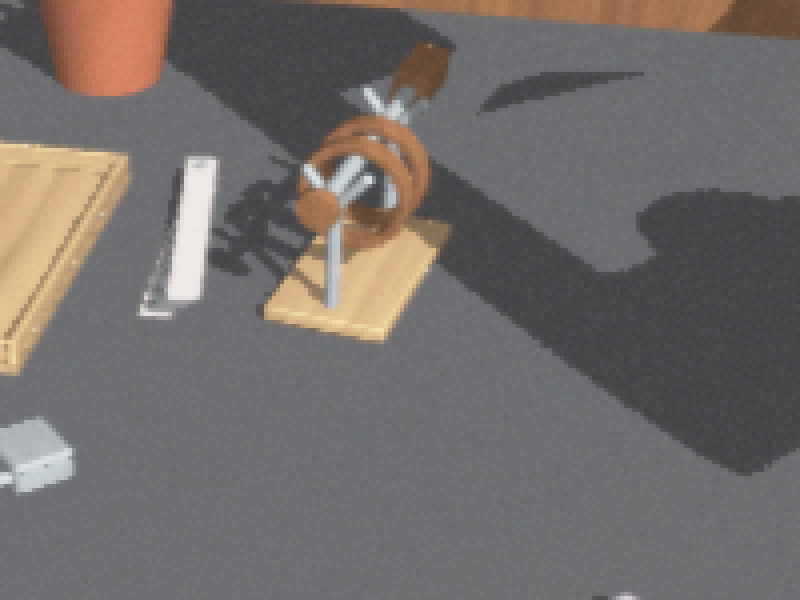

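The bar lies in both forks, knob at (318,208) and handle at (425,72), with both rings hanging between them. I'll let it settle, then hand in.

Call:
apply_moves(rows=[[0,0,0,0,0,0],[0,0,0,0,0,0],[0,0,0,0,0,0],[0,0,0,0,0,0],[0,0,0,0,0,0]])

```text
time: 21.3
tool_pos: [545.7, -380.7, 190.4]
tcp_rot: [-180.0, 0.0, 81.0]
ft_force: [0.4, 0.4, -0.0]
finger_gap: 60.0
grip_force: 0.0
```

Call:
apply_moves(rows=[[0,0,0,0,0,0],[0,0,0,0,0,0],[0,0,0,0,0,0],[0,0,0,0,0,0],[0,0,0,0,0,0]])

```text
time: 21.92
tool_pos: [545.7, -380.7, 190.4]
tcp_rot: [180.0, 0.0, 81.0]
ft_force: [0.5, 0.3, -0.6]
finger_gap: 60.3
grip_force: 0.0
```

Call:
apply_moves(rows=[[0,0,0,0,0,0],[0,0,0,0,0,0],[0,0,0,0,0,0],[0,0,0,0,0,0],[0,0,0,0,0,0]])

```text
time: 22.55
tool_pos: [545.7, -380.7, 190.4]
tcp_rot: [180.0, 0.0, 81.0]
ft_force: [0.5, -0.2, 0.8]
finger_gap: 60.0
grip_force: 0.0
```

```bash
python3 -c "
from bench import job; print(job.hand_in())"
```

```text
the job is handed in; nothing more can be done
None
```

The bar lies across both forks of its stand with the two large bangles hanging between them; the gripper has let go and is clear, and the job was handed in at about 22.6 s, with no verdict shown.

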